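# Set the lamp, then index the filter wheel to its third click and hold

## Robot

A 6-joint arm with a two-finger parallel gripper is mounted at the origin on the work surface. World frame = base frame: x ahead of the robot, y to its left, z up, the work surface at z = 0. Lengths are in m, angles in rad, forces in N, time in s.
With the tool pointing down it reaches from about 0.3 to 0.875 m from the base axis. Payload 6.4 kg.
Tool frame: the origin (TCP) lies where the fingers leave the gripper's body, on its centre line; the fingertips stand 73 mm ahead of it and the grasp point (between the pads) lies 54 mm ahead of it (ctrl.pinch_z is the distance from the TCP to the grasp point, in m); z points along the fingers, y is the direction in which the jaws open and shut (so a half turn about z gives the same grasp; the last joint's range is limited). The gripper opens to 85 mm and grips with 20 to 120 N. Pads are 22 mm wide; open, the fingers measure 114 mm over their backs; the gripper's body (76 mm by 85 mm) begins 54 mm behind the grasp point. The pads swing forward as they close: fully open they stand 13 mm farther back than shut.
Start: joints at [-1.509, 0.181, 1.607, -0, 1.354, -0.206], TCP at [0.152, -0.555, 0.304] pointing down, gripper open.
Joint ranges: [-2.99, 2.99], [-0.89, 2.07], [0.3, 2.58], [-1.14, 4.28], [0, 2.63], [-3.12, 3.12]. Speed limits (rad/s): [2.57, 2.57, 3.01, 3.14, 3.14, 3.14].

## Interface

Orientations are given as a unit quaternion [w, x, y, z].
In Python, from bench import ctrl, camera, camera_model gives the robot as it stands.
- The arm moves only by the tool arm_command, never from a script. Its argument "series" is a list of rows, each a list of 7 numbers: the shift along the tool's x, y, z in m, then the turn, a rotation vector about the tool's x, y, z in degrees, then the finger opening in m, from 0 to 0.0854. In form: [[tx, ty, tz, rx, ry, rz, gripper], ...]. A call has exactly 5 rows; each row is the pose to reach, as a shift and turn from the pose commanded when the call began, along the tool's axes at that moment; what a row does not reach only later rows make up. A row lasts 1/10 s, in which the tool goes at most 50 mm and 8.59 degrees, less where a joint would pass 70% of its speed; a pose out of reach is approached as far as the arm can. A call with a gripper value outside its range is refused whole. The fingers move at their own pace and stop on an object; the grip force is fixed at half the most. Time passes only in rows, so rows that repeat a pose let the fingers close, or fill a call up. It gives the time, the measured TCP pose, the force and the opening at its end, in the units of the state.
- ctrl.get_obs(): the state, without advancing time (a new reading comes with each control period).
- camera(name): name is "scene" or "top" or "wrist"; returns (picture, depth): 400x640x3 uint8, red, green, blue; 400x640 float32, m along the optical axis (not along the pixel's ray), 0 where there is no reading.
- camera_model(name): a dict with "K" (3x3 intrinsics, pixels), "distortion" ([k1, k2, p1, p2, k3] as OpenCV has them; the pictures are not rectified), "position" and "attitude" of the camera in the world. Camera axes: x right, y down, z forward; pixel columns grow to the right and rows downward; lengths in m; the calibration is good to about 2 mm. A picture is of the moment at which its call begins: read the wrist's pose just before it. camera_model takes no time and is no camera call; for the wrist camera it gives the pose at the moment of the call.
- ctrl.hand_in(): hands the job in, once; it reports no verdict.
The state is a dict: "time_s": time; "q": joint angles; "dq": joint speeds; "joint_efforts": joint torques, N m; "eef_pos": TCP position; "eef_rot": TCP orientation; "wrist_force": force on the tool from outside, world axes, zero at the start; "torque": the same for the moment, N m; "opening": opening from 0.0 (shut) to 1.0 (fully open).
Only numpy, scipy, OpenCV 4.12 (cv2) and the standard library are available. Lean on these libraries where they do the work, as an engineer would, in place of code of your own. Each camera call takes 0.05 s, during which the arm holds its last target. There are 200 camera calls.

## Task

On the microscope lamp box, turn the small pointer knob until it points at the ring mark (not the cross), and let it go there. Then take the larger knob on the round filter-wheel housing, turn it clockwise from rest by feel, counting the clicks, to the third click and no further, and finish the job while still gripping it there, because it springs back to rest when let go. Leave the bottle, the slide box and the dish where they are.

Things in the scene. Friction and masses are not known exactly. Their poses are not given: they have to be found in the camera images.
- lamp_box: White box with a grey top panel, 170 (x) x 190 (y) x 70 mm high, fixed to the bench. Origin: centre of its underside; z up. The small pointer knob is on the centre of its top.
- selector_grip (a point): Small black pointer knob: a disc of 20 mm radius, 8 mm high, on the box's top, with a grip bar 38 mm long, 14 mm wide across its middle, rising to 38 mm above the box's top. This point: on its vertical axis, 31 mm above the box's top, a good height to grip. Its x axis runs along the bar to the pointing end.
- selector_tip (a point): Point on top of the grip bar at the pointing end of the small knob, 19 mm from its axis. The pointing end has a white line on top and a small pointed nose at the disc.
- selector (a joint): Angle of the small pointer knob, rad, clockwise from above. 0: it points along the box's +x. Clicks (0.06 N m) at -60, -30, 0, 30 and 60 degrees; end stops at +-69 degrees. At the start it stands at -30, 0 or 30 degrees. Let go within some 12 degrees of a click, it snaps into it and stays.
- ring_mark: Flat white ring, 19 mm across, printed on the box's top, 47 mm from the small knob's axis, at 60 degrees to one side of the box's +x axis. Origin: its centre. The ring and the cross swap sides from start to start.
- cross_mark: Flat white diagonal cross, 17 mm across, printed on the box's top, 47 mm from the knob's axis, on the side opposite to the ring. Origin: its centre. Not to be chosen.
- filter_housing: Round aluminium housing, radius 78 mm (85 mm at its foot), 62 mm high, fixed to the bench. Origin: centre of its underside; z up. The larger knob is on the centre of its top. A short white line on the top, at the housing's +x side, shows where the knob points at rest.
- filter_knob_grip (a point): Larger black knob: a disc of 28 mm radius, 8 mm high, on the housing's top, with a grip bar 54 mm long, 18 mm wide across its middle, rising to 38 mm above the housing's top. This point: on its vertical axis, 31 mm above the housing's top, a good height to grip. Its x axis runs along the bar to the white-lined end.
- filter_knob_tip (a point): Point on top of the larger knob's grip bar at its white-lined end, 27 mm from its axis.
- filter_knob (a joint): Angle of the larger knob, rad, clockwise from above; 0 at rest, against its stop, pointing along the housing's +x. Clicks every 24 degrees (0.419 rad): third at 1.257; five in all. A return spring (0.09 rising to 0.11 N m) always drives it to 0: grip firmly (30 N). Clicks are a ripple of +-0.06 N m on top: resistance is highest (0.16) 6 degrees after rest and after each click, least (0.04) 6 degrees before the next.
- oil_bottle: Small upright bottle, 32 mm across, 65 mm high, loose, standing between the lamp box and the housing. Origin: centre of its underside. Leave alone.
- slide_box: Closed flat box, 87 x 102 x 34 mm, loose, beyond the lamp box. Origin: centre of its underside. Leave alone.
- dish: Clear closed round dish, 94 mm across, 18 mm high, loose, beyond the housing. Origin: centre of its underside. Leave alone.

How it is judged:
By the outcome, as a careful person would: the job done as asked, in the order asked, and still so for the second after the job is handed in, while the arm keeps its last pose, push and grip.
It also fails if it takes over 64 s, if anything falls off the work surface, if the arm or the gripper's body presses on something with over 40 N, if the wrist force passes 120 N, or if a joint passes its speed limit or range.

## Working session

There is one attempt and no reset: what is moved stays moved. The work goes in short steps, Python scripts to look and compute and a tool call to move; the robot and the scene stay as the last step left them, time stands still between calls to the robot, and variables do not carry over. Pictures are saved under pics/ and viewed, about 8 in all and at most 12, crops included, and the job is handed in when it is done.

Besides the shell and the picture viewer there is one more tool, called after "Request:" as name(argument=value, ...) on one line, values as JSON. arm_command: Moves the arm, as the interface text tells. Its arguments: {"type":"object","properties":{"series":{"type":"array","items":{"type":"array","items":{"type":"number"}}}},"required":["series"]}

```bash
ls; mkdir -p pics; cat > h.py <<'E'
import numpy as np, cv2
from scipy.spatial.transform import Rotation as R
from bench import ctrl, camera, camera_model
def rot(q): return R.from_quat([q[1],q[2],q[3],q[0]])
def ray(m,px,z):
    "pixels -> world points on plane z"
    K=np.array(m['K'],float);d=np.array(m['distortion'],float)
    p=np.array(px,float).reshape(-1,1,2)
    u=cv2.undistortPoints(p,K,d).reshape(-1,2)
    A=np.array(m['attitude'],float)
    r=rot(A) if A.size==4 else R.from_matrix(A)
    D=r.apply(np.c_[u,np.ones(len(u))]);o=np.array(m['position'])
    return o+D*((z-o[2])/D[:,2])[:,None]
def snap(name,f):
    m=camera_model(name);im,de=camera(name)
    cv2.imwrite('pics/'+f+'.png',im[:,:,::-1]);np.savez('pics/'+f+'.npz',im=im,de=de);
    import pickle;pickle.dump(m,open('pics/'+f+'.pkl','wb'))
    return m,im,de
E
python3 - <<'E'
from h import *
for n in ('top','scene'):
    m,im,de=snap(n,n+'0'); print(n,m)
a=cv2.imread('pics/top0.png')
print(ctrl.get_obs())
E
```

```text
pics
top {'K': array([[473.65994769,   0.        , 319.04049498],
       [  0.        , 473.65994769, 199.22760524],
       [  0.        ,   0.        ,   1.        ]]), 'distortion': array([0.04213955, 0.        , 0.        , 0.        , 0.        ]), 'position': array([0.47282108, 0.01071488, 1.18357375]), 'attitude': array([-0.0366234 ,  0.70971094, -0.70225644,  0.04248532])}
scene {'K': array([[367.92878969,   0.        , 321.59963441],
       [  0.        , 367.92878969, 199.68466821],
       [  0.        ,   0.        ,   1.        ]]), 'distortion': array([-0.08294795,  0.        ,  0.        ,  0.        ,  0.        ]), 'position': array([0.99805231, 0.39889439, 0.58251084]), 'attitude': array([-0.15381146,  0.36536291,  0.83640317, -0.37852571])}
{'time_s': 0.1, 'q': array([-1.50929497e+00,  1.81493742e-01,  1.60793792e+00,  3.53400119e-06,
        1.35378697e+00, -2.06293536e-01]), 'dq': array([-0.00019632, -0.00173661, -0.0023757 , -0.00031886,  0.00072457,
        0.00131928]), 'joint_efforts': array([-2.51761918e-05, -4.45880270e+01, -3.52239311e+01, -2.61571586e-04,
        4.22085926e-03, -1.81773265e-05]), 'eef_pos': array([ 0.15214478, -0.55409779,  0.30304451]), 'eef_rot': array([-8.10738179e-04,  9.91048846e-01,  1.33497283e-01,  6.05268116e-05]), 'wrist_force': array([ 0.36304682, -0.13218901,  0.76975683]), 'torque': array([-0.03021809, -0.03788014,  0.03394759]), 'opening': 0.9992932570646051}
```

View pics/top0.png

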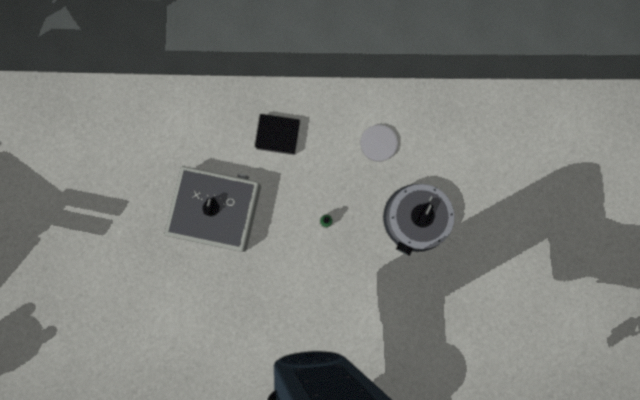

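The top view shows the lamp box centred near (212,208) with the cross at (196,195) and the ring at (231,202). The housing is near (423,215), the bottle at (326,220), the slide box at (278,133) and the dish at (379,142). Next I'll enlarge both knobs.

```bash
python3 - <<'E'
from h import *
a=cv2.imread('pics/top0.png')
c=[cv2.resize(a[y-48:y+48,x-50:x+50],None,fx=4,fy=4,interpolation=cv2.INTER_CUBIC) for x,y in((214,208),(422,215))]
cv2.imwrite('pics/crop0.png',cv2.convertScaleAbs(np.hstack(c),alpha=1.4))
import pickle
m=pickle.load(open('pics/top0.pkl','rb'))
print(ray(m,[(211,206),(231,202),(196,195)],.07).round(3), ray(m,[(423,215)],.062).round(3), ray(m,[(326,220)],.06).round(3))
E
```

```text
[[0.579 0.256 0.07 ]
 [0.589 0.21  0.07 ]
 [0.605 0.292 0.07 ]] [[ 0.564 -0.245  0.062]] [[ 0.55  -0.015  0.06 ]]
```

View pics/crop0.png

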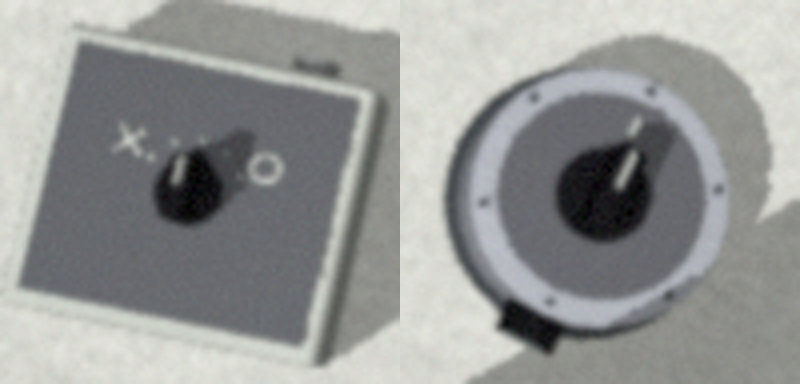

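The pointer bar lies along the box's +x, so the selector is at 0. The ring is on the clockwise side, so the selector has to turn +60 degrees. The larger knob points at its rest line, about 26 degrees clockwise of image up. For joint 6 range, both grasps should use the half-turned tool orientation.

```bash
cat >> h.py <<'E'
def to(pos=None,yaw=None,tcp=None):
    "shift in tool axes and turn (deg) from measured pose to a tool-down pose; yaw of tool x, deg"
    o=ctrl.get_obs();r=rot(o['eef_rot']);x=r.as_matrix()[:,0]
    y0=np.degrees(np.arctan2(x[1],x[0]))
    if yaw is None: yaw=y0
    y=np.radians(yaw)
    T=R.from_matrix(np.array([[np.cos(y),np.sin(y),0],[np.sin(y),-np.cos(y),0],[0,0,-1]]))
    pos=o['eef_pos'] if pos is None else np.array(pos)
    print('t',round(o['time_s'],2),'yaw',y0.round(2),'pos',o['eef_pos'].round(4),'z',r.as_matrix()[:,2].round(4),'shift',r.inv().apply(pos-o['eef_pos']).round(4),'rotvec',np.degrees((r.inv()*T).as_rotvec()).round(2),'q',o['q'].round(2),'F',o['wrist_force'].round(1),'T',o['torque'].round(3),'open',round(o['opening']*85.4,1))
E
python3 - <<'E'
from h import *
import pickle
m=camera_model('wrist');o=ctrl.get_obs();r=rot(o['eef_rot'])
A=rot(m['attitude']);print('cam in tool',r.inv().apply(m['position']-o['eef_pos']).round(4),(r.inv()*A).as_matrix().round(3),m['K'][0,0])
to([.56,.256,.34],174)
t=pickle.load(open('pics/top0.pkl','rb'))
L=lambda *p:[(164+x/4,160+y/4) for x,y in p]; H=lambda *p:[(372+(x-400)/4,167+y/4) for x,y in p]
print('marks',ray(t,L((129,141),(265,168)),.07).round(4),'line',ray(t,L((178,184),(182,158)),.108).round(4),'corn',ray(t,L((78,38),(372,95),(318,352),(20,290)),.07).round(4))
print('line',ray(t,H((632,131),),.062).round(4),ray(t,H((619,188),(633,152)),.1).round(4),'ring c',ray(t,H((597,190),(602,195)),.062).round(4))
E
```

```text
cam in tool [ 0.0839  0.0009 -0.0695] [[-0.001 -0.946 -0.324]
 [ 1.    -0.001  0.001]
 [-0.002 -0.324  0.946]] 309.5345951561854
t 0.1 yaw 15.34 pos [ 0.1521 -0.5541  0.303 ] z [-1.0e-04  1.6e-03 -1.0e+00] shift [ 0.6077 -0.6734 -0.0357] rotvec [ 0.0000e+00 -1.3000e-01 -1.5866e+02] q [-1.51  0.18  1.61  0.    1.35 -0.21] F [ 0.4 -0.1  0.8] T [-0.03  -0.038  0.034] open 85.3
marks [[0.6043 0.2915 0.07  ]
 [0.5892 0.2113 0.07  ]] line [[0.5755 0.2533 0.108 ]
 [0.5904 0.2516 0.108 ]] corn [[0.6653 0.3238 0.07  ]
 [0.6333 0.1495 0.07  ]
 [0.4816 0.1771 0.07  ]
 [0.5161 0.351  0.07  ]]
line [[ 0.6006 -0.2623  0.062 ]] [[ 0.5633 -0.2451  0.1   ]
 [ 0.5841 -0.2534  0.1   ]] ring c [[ 0.5651 -0.241   0.062 ]
 [ 0.5622 -0.2439  0.062 ]]
```

Request:
arm_command(series=[[0.608, -0.673, -0.036, 0, 0, -158, 0.085], [0.608, -0.673, -0.036, 0, 0, -158, 0.085], [0.608, -0.673, -0.036, 0, 0, -158, 0.085], [0.608, -0.673, -0.036, 0, 0, -158, 0.085], [0.608, -0.673, -0.036, 0, 0, -158, 0.085]])

```text
time_s: 0.6
eef_pos: [0.265, -0.3294, 0.3134]
eef_rot: [-0.0, 0.872, 0.49, 0.0]
wrist_force: [1.0, 0.5, 0.2]
opening: 0.99
```

```bash
python3 -c "
from h import *
to([.555,.255,.34],170)"
```

```text
t 0.6 yaw 58.63 pos [ 0.265  -0.3294  0.3134] z [-0.e+00  6.e-04 -1.e+00] shift [ 0.65   -0.0566 -0.0262] rotvec [ 2.0000e-02 -4.0000e-02 -1.1137e+02] q [-1.18 -0.19  1.95  0.    1.38 -0.63] F [1.  0.5 0.2] T [-0.011 -0.004 -0.004] open 84.6
```

Request:
arm_command(series=[[0.65, -0.057, -0.026, 0, 0, -111, 0.085], [0.65, -0.057, -0.026, 0, 0, -111, 0.085], [0.65, -0.057, -0.026, 0, 0, -111, 0.085], [0.65, -0.057, -0.026, 0, 0, -111, 0.085], [0.65, -0.057, -0.026, 0, 0, -111, 0.085]])

```text
time_s: 1.1
eef_pos: [0.377, -0.1062, 0.3239]
eef_rot: [0.0, 0.632, 0.775, 0.0]
wrist_force: [1.8, 0.1, 0.1]
opening: 0.996
```

```bash
python3 -c "
from h import *
to([.555,.255,.34],170)"
```

```text
t 1.1 yaw 101.62 pos [ 0.377  -0.1062  0.3239] z [ 6.e-04 -3.e-04 -1.e+00] shift [ 0.3179  0.2471 -0.0161] rotvec [ 1.000e-02  4.000e-02 -6.838e+01] q [-0.58 -0.28  2.01  0.    1.41 -0.78] F [1.8 0.1 0.1] T [-0.005 -0.023  0.059] open 85.1
```

Request:
arm_command(series=[[0.318, 0.247, -0.016, 0, 0, -68, 0.085], [0.318, 0.247, -0.016, 0, 0, -68, 0.085], [0.318, 0.247, -0.016, 0, 0, -68, 0.085], [0.318, 0.247, -0.016, 0, 0, -68, 0.085], [0.318, 0.247, -0.016, 0, 0, -68, 0.085]])

```text
time_s: 1.6
eef_pos: [0.4887, 0.1175, 0.3335]
eef_rot: [-0.0, 0.304, 0.953, -0.0]
wrist_force: [1.7, -0.9, 0.6]
opening: 0.998
```

```bash
python3 -c "
from h import *
to([.555,.255,.34],170)"
```

```text
t 1.6 yaw 144.65 pos [0.4887 0.1175 0.3335] z [-1.e-04 -2.e-04 -1.e+00] shift [ 0.0255  0.1505 -0.0065] rotvec [-1.000e-02 -0.000e+00 -2.535e+01] q [-0.   -0.01  1.75 -0.    1.4  -0.95] F [ 1.7 -0.9  0.6] T [-0.05   0.001  0.036] open 85.2
```

Request:
arm_command(series=[[0.0255, 0.15, -0.006, 0, 0, -25.3, 0.085], [0.0255, 0.15, -0.006, 0, 0, -25.3, 0.085], [0.0255, 0.15, -0.006, 0, 0, -25.3, 0.085], [0.0255, 0.15, -0.006, 0, 0, -25.3, 0.085], [0.0255, 0.15, -0.006, 0, 0, -25.3, 0.085]])

```text
time_s: 2.1
eef_pos: [0.555, 0.2529, 0.3384]
eef_rot: [-0.001, 0.09, 0.996, -0.001]
wrist_force: [0.5, -0.5, -0.6]
opening: 0.992
```

```bash
python3 - <<'E'
from h import *
to([.5737,.253,.2],169.5)
m,im,de=snap('wrist','w1'); print(m['position'])
E
```

```text
t 2.1 yaw 169.64 pos [0.555  0.2529 0.3384] z [-2.2e-03 -8.0e-04 -1.0e+00] shift [-0.0186  0.0036  0.1383] rotvec [-0.07 -0.12  0.14] q [ 0.23  0.23  1.48 -0.    1.44 -1.16] F [ 0.5 -0.5 -0.6] T [-0.022  0.01   0.026] open 84.7
[0.47386059 0.26723427 0.40798967]
```

View pics/w1.png

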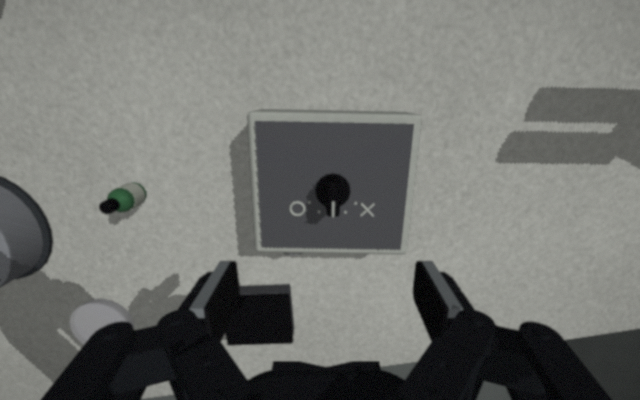

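The wrist picture shows the ring at (297,209), the cross at (367,210), the knob line at (333,209) and the disc at (332,190). Now I'll measure these by blob.

```bash
python3 - <<'E'
from h import *
import pickle
m=pickle.load(open('pics/w1.pkl','rb'));im=np.load('pics/w1.npz')['im']
g=cv2.cvtColor(im,cv2.COLOR_RGB2GRAY).astype(int)
x0,y0=262,135;s=g[y0:242,x0:402]
n,l,st,c=cv2.connectedComponentsWithStats((s>115).astype(np.uint8),connectivity=8)
P={}
for i in range(1,n):
    if st[i,4]>12:
        p=c[i]+(x0,y0); z=.108 if st[i,2]<8 else .07
        if z>.1:
            ys,xs=np.where(l==i);v=np.array(cv2.fitLine(np.c_[xs,ys].astype(np.float32),2,0,.01,.01)).ravel()[:2]
            a=ray(m,[p-5*v,p+5*v],z);d=a[1]-a[0];print('line yaw',np.degrees(np.arctan2(d[1],d[0])))
        else: P[p[0]]=ray(m,[p],z)[0]
        print(p.round(1),st[i,2:5],ray(m,[p],z).round(4))
k=sorted(P);r,x=P[k[0]],P[k[-1]]
u=x-r;yaw=np.arctan2(u[1],u[0])-np.pi/2;e=np.array([np.cos(yaw),np.sin(yaw)])
print('sep',np.linalg.norm(u),'yaw',np.degrees(yaw),'axis',(r+x)[:2]/2-.0235*e)
n,l,st,c=cv2.connectedComponentsWithStats((s<22).astype(np.uint8))
print([(ci+(x0,y0),si) for ci,si in zip(c.round(1)[1:],st[1:]) if si[4]>50])
E
```

```text
[296.9 207.9] [15 15 94] [[0.5899 0.2109 0.07  ]]
line yaw 170.01197410853808
[332.5 209. ] [ 2 15 28] [[0.5847 0.2532 0.108 ]]
[366.9 209.4] [13 13 70] [[0.6063 0.2907 0.07  ]]
sep 0.08149695565492769 yaw -11.644882863563996 axis [0.5750946  0.25556405]
[(array([332. , 190.6]), array([ 54,  40,  33,  40, 814], dtype=int32))]
```

Ring to cross comes to 81.5 mm, against the expected 81.4. The axis is near (0.575, 0.2553), yaw about -10.5. Descending.

```bash
python3 -c "
from h import *
to([.575,.2553,.156],169.7)"
```

```text
t 2.15 yaw 169.55 pos [0.5549 0.2518 0.3387] z [-1.8e-03 -9.0e-04 -1.0e+00] shift [-0.0195  0.0073  0.1827] rotvec [-0.07 -0.09 -0.15] q [ 0.23  0.23  1.48 -0.    1.44 -1.16] F [-0.6  0.9 -0.5] T [-0.007 -0.071  0.023] open 85.2
```

Request:
arm_command(series=[[-0.0195, 0.007, 0.05, 0, 0, 0, 0.085], [-0.0195, 0.007, 0.1, 0, 0, 0, 0.085], [-0.0195, 0.007, 0.14, 0, 0, 0, 0.085], [-0.0195, 0.007, 0.14, 0, 0, 0, 0.085], [-0.0195, 0.007, 0.14, 0, 0, 0, 0.085]])

```text
time_s: 2.65
eef_pos: [0.5756, 0.254, 0.2004]
eef_rot: [-0.001, 0.092, 0.996, -0.0]
wrist_force: [0.3, 0.0, 1.2]
opening: 0.997
```

```bash
python3 - <<'E'
from h import *
for i in range(3):
    to([.575,.2553,.156],169.7); m,im,de=snap('wrist','w2')
E
```

```text
t 2.65 yaw 169.45 pos [0.5756 0.254  0.2004] z [-1.e-03 -4.e-04 -1.e+00] shift [0.0008 0.0012 0.0444] rotvec [-0.03 -0.05 -0.25] q [ 0.23  0.4   1.55 -0.    1.19 -1.16] F [0.3 0.  1.2] T [0.044 0.019 0.021] open 85.2
t 2.7 yaw 169.47 pos [0.5769 0.2546 0.2024] z [ 3.1e-03  6.0e-04 -1.0e+00] shift [0.0022 0.0003 0.0464] rotvec [ 0.07  0.17 -0.23] q [ 0.23  0.4   1.54 -0.    1.19 -1.16] F [-0.4  0.1  0.1] T [ 0.011  0.015 -0.049] open 84.7
t 2.75 yaw 169.5 pos [0.5775 0.255  0.2034] z [ 0.0052  0.0011 -1.    ] shift [ 0.0027 -0.0002  0.0474] rotvec [ 0.12  0.28 -0.2 ] q [ 0.23  0.4   1.54 -0.    1.19 -1.16] F [ 0.4 -0.2  0.6] T [ 0.062 -0.01  -0.03 ] open 85.1
```

View pics/w2.png

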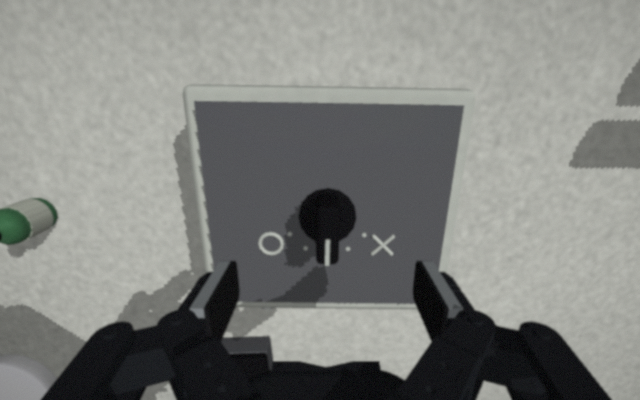

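The bar is at (327,250), between pads at 238 and 414, so it is centred. I'll go down and close.

Request:
arm_command(series=[[0.001, 0, 0.02, 0, 0, 0, 0.085], [0.001, 0, 0.036, 0, 0, 0, 0.06], [0.001, 0, 0.046, 0, 0, 0, 0.04], [0.001, 0, 0.046, 0, 0, 0, 0.03], [0.001, 0, 0.046, 0, 0, 0, 0.02]])

```text
time_s: 3.3
eef_pos: [0.575, 0.2555, 0.154]
eef_rot: [0.0, 0.091, 0.996, 0.0]
wrist_force: [0.4, -0.1, 0.0]
opening: 0.319
```

Request:
arm_command(series=[[0, 0, 0, 0, 0, 0, 0.01], [0, 0, 0, 0, 0, 0, 0.0], [0, 0, 0, 0, 0, 0, 0.0], [0, 0, 0, 0, 0, 0, 0.0], [0, 0, 0, 0, 0, 0, 0.0]])

```text
time_s: 3.8
eef_pos: [0.5753, 0.2562, 0.1547]
eef_rot: [0.001, 0.091, 0.996, 0.001]
wrist_force: [-0.2, 4.8, 3.0]
opening: 0.15
```

```bash
python3 -c "
from h import *
to([.575,.2553,.156],169.7)"
```

```text
t 3.8 yaw 169.57 pos [0.5753 0.2562 0.1547] z [ 0.002   0.0015 -1.    ] shift [ 0.0002 -0.001  -0.0013] rotvec [ 0.1   0.1  -0.13] q [ 0.23  0.46  1.57  0.    1.11 -1.16] F [-0.2  4.8  3. ] T [ 0.77  -0.021  0.029] open 12.8
```

Gripped (12.8 mm read on a 14 mm bar). Turning clockwise 60 degrees, which is +z of the tool.

Request:
arm_command(series=[[0, 0, 0, 0, 0, 6, 0], [0, 0, 0, 0, 0, 12, 0], [0, 0, 0, 0, 0, 18, 0], [0, 0, 0, 0, 0, 24, 0], [0, 0, 0, 0, 0, 30, 0]])

```text
time_s: 4.3
eef_pos: [0.5752, 0.2559, 0.1548]
eef_rot: [0.0, 0.348, 0.938, 0.001]
wrist_force: [-0.6, 3.4, 3.4]
opening: 0.153
```

Request:
arm_command(series=[[0, 0, 0, 0, 0, 6, 0], [0, 0, 0, 0, 0, 12, 0], [0, 0, 0, 0, 0, 18, 0], [0, 0, 0, 0, 0, 24, 0], [0, 0, 0, 0, 0, 30, 0]])

```text
time_s: 4.8
eef_pos: [0.5749, 0.2558, 0.1548]
eef_rot: [0.0, 0.578, 0.816, 0.0]
wrist_force: [-3.2, 3.7, 5.3]
opening: 0.153
```

```bash
python3 -c "
from h import *
to(None,109.6)"
```

```text
t 4.8 yaw 109.32 pos [0.5749 0.2558 0.1548] z [ 5.e-04  5.e-04 -1.e+00] shift [0. 0. 0.] rotvec [ 0.04 -0.02 -0.28] q [ 0.23  0.46  1.57  0.    1.11 -0.11] F [-3.2  3.7  5.3] T [0.487 0.499 0.024] open 13.1
```

Next I release, wait, and lift.

Request:
arm_command(series=[[0, 0, 0, 0, 0, 0, 0.04], [0, 0, 0, 0, 0, 0, 0.085], [0, 0, 0, 0, 0, 0, 0.085], [0, 0, 0, 0, 0, 0, 0.085], [0, 0, -0.01, 0, 0, 0, 0.085]])

```text
time_s: 5.3
eef_pos: [0.5738, 0.255, 0.1623]
eef_rot: [-0.001, 0.577, 0.817, -0.001]
wrist_force: [-0.2, 0.4, -0.4]
opening: 0.979
```

Request:
arm_command(series=[[0, 0, -0.03, 0, 0, 0, 0.085], [0, 0, -0.07, 0, 0, 0, 0.085], [0, 0, -0.12, 0, 0, 0, 0.085], [0, 0, -0.15, 0, 0, 0, 0.085], [0, 0, -0.15, 0, 0, 0, 0.085]])

```text
time_s: 5.8
eef_pos: [0.5771, 0.256, 0.3213]
eef_rot: [0.004, 0.576, 0.817, 0.004]
wrist_force: [0.4, -0.6, 0.4]
opening: 0.989
```

```bash
python3 - <<'E'
from h import *
m,im,de=snap('wrist','w3');to([.545,-.235,.32],155)
E
```

```text
t 5.85 yaw 109.59 pos [0.576  0.2557 0.3179] z [ 0.0068  0.0015 -1.    ] shift [-0.4519 -0.1937 -0.003 ] rotvec [  0.35   0.2  -45.41] q [ 0.23  0.29  1.45 -0.    1.4  -0.11] F [ 0.6 -0.5  0.2] T [ 0.006 -0.006 -0.009] open 85.3
```

View pics/w3.png

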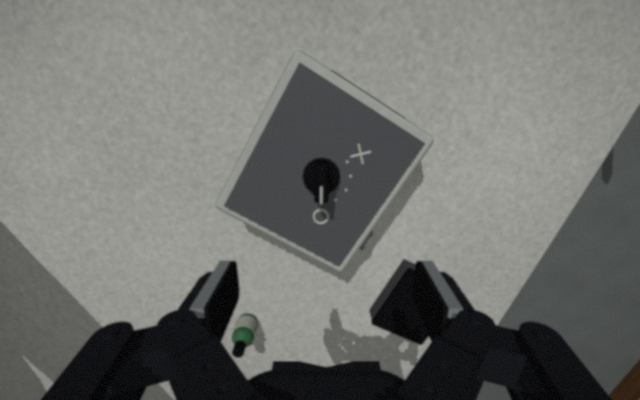

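The knob line at (321,192) now points straight at the ring at (321,216). Moving on to the housing.

Request:
arm_command(series=[[-0.452, -0.194, -0.003, 0, 0, -45.4, 0.085], [-0.452, -0.194, -0.003, 0, 0, -45.4, 0.085], [-0.452, -0.194, -0.003, 0, 0, -45.4, 0.085], [-0.452, -0.194, -0.003, 0, 0, -45.4, 0.085], [-0.452, -0.194, -0.003, 0, 0, -45.4, 0.085]])

```text
time_s: 6.35
eef_pos: [0.5593, 0.0211, 0.3138]
eef_rot: [-0.001, 0.259, 0.966, -0.0]
wrist_force: [0.1, -0.5, -0.1]
opening: 0.998
```

```bash
python3 -c "
from h import *
to([.545,-.235,.32],155)"
```

```text
t 6.35 yaw 149.95 pos [0.5593 0.0211 0.3138] z [-2.4e-03  3.0e-04 -1.0e+00] shift [-0.1159 -0.2289 -0.0062] rotvec [-0.05 -0.13 -5.05] q [-0.17  0.14  1.63 -0.    1.37 -1.22] F [ 0.1 -0.5 -0.1] T [ 0.031 -0.007 -0.034] open 85.3
```

Request:
arm_command(series=[[-0.116, -0.229, -0.006, 0, 0, -5, 0.085], [-0.116, -0.229, -0.006, 0, 0, -5, 0.085], [-0.116, -0.229, -0.006, 0, 0, -5, 0.085], [-0.116, -0.229, -0.006, 0, 0, -5, 0.085], [-0.116, -0.229, -0.006, 0, 0, -5, 0.085]])

```text
time_s: 6.85
eef_pos: [0.5439, -0.2284, 0.3197]
eef_rot: [-0.001, 0.22, 0.976, 0.0]
wrist_force: [1.5, 0.2, -0.3]
opening: 0.998
```

Request:
arm_command(series=[[0, 0, 0, 0, 0, 0, 0.085], [0, 0, 0, 0, 0, 0, 0.085], [0, 0, 0, 0, 0, 0, 0.085], [0, 0, 0, 0, 0, 0, 0.085], [0, 0, 0, 0, 0, 0, 0.085]])

```text
time_s: 7.35
eef_pos: [0.5452, -0.2253, 0.3209]
eef_rot: [-0.0, 0.219, 0.976, 0.0]
wrist_force: [0.0, 0.0, 0.9]
opening: 0.992
```

```bash
python3 - <<'E'
from h import *
m,im,de=snap('wrist','w4');to([.563,-.245,.19],155)
E
```

```text
t 7.4 yaw 154.71 pos [ 0.5453 -0.2254  0.321 ] z [-0.e+00  1.e-04 -1.e+00] shift [-0.0244 -0.0101  0.131 ] rotvec [ 0.   -0.   -0.29] q [-0.59  0.2   1.55  0.    1.39 -1.72] F [-0.   0.2  0.2] T [0.03  0.033 0.015] open 85.0
```

View pics/w4.png

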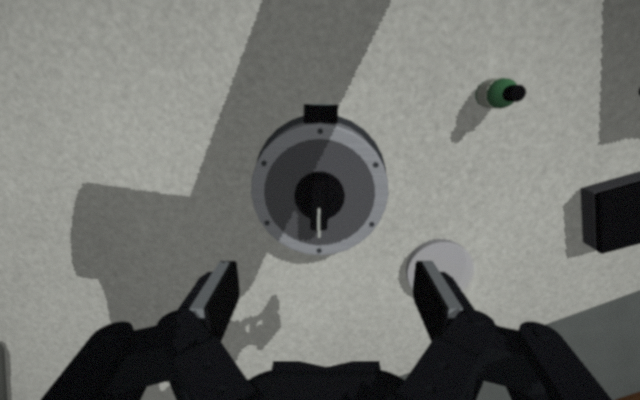

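The wrist picture shows the housing centred near (319,194), with the rest line and the knob line at x=319 and rows 208–237. Six bolts mark the rim. I'll take the centre from the bolts and the yaw from the line.

```bash
python3 - <<'E'
from h import *
import pickle
m=pickle.load(open('pics/w4.pkl','rb'));im=np.load('pics/w4.npz')['im']
g=cv2.cvtColor(im,cv2.COLOR_RGB2GRAY)
B=[]
for x,y in [(320,131),(376,165),(372,224),(319,251),(267,223),(264,163)]:
    w=g[y-4:y+5,x-4:x+5].astype(float);w=np.clip(np.median(w)-12-w,0,None);yy,xx=np.mgrid[-4:5,-4:5]
    B.append((x+(w*xx).sum()/w.sum(),y+(w*yy).sum()/w.sum()))
P=ray(m,B,.062);c=P[:,:2].mean(0);print(np.array(B).round(1),c.round(4),np.linalg.norm(P[:,:2]-c,axis=1).round(4))
pairs=P[3]-P[0];print('bolt yaw',np.degrees(np.arctan2(pairs[1],pairs[0])))
s=g[200:246,308:330];ys,xs=np.where(s>s.min()+55)
rows=[(y,np.average(np.arange(22),weights=np.clip(s[y].astype(float)-np.median(s[y])-15,1e-6,None))+308,s[y].max()) for y in range(46)]
for y,x,v in rows[4:40:2]: print(y+200,round(x,2),v)
ln=[(x,y+200) for y,x,v in rows if 211<=y+200<=224]
a=ray(m,[ln[0],ln[-1]],.1);d=a[1]-a[0];print('knob line yaw',np.degrees(np.arctan2(d[1],d[0])),a.round(4))
for z,y0,y1 in((.1,216,216),(.062,233,233)):
    q=ray(m,[(rows[y0-200][1],y0)],z)[0];print(q.round(4),np.degrees(np.arctan2(q[1]-c[1],q[0]-c[0])))
E
```

```text
[[319.8 130.7]
 [375.2 164.5]
 [371.3 223.9]
 [318.6 250.3]
 [266.5 222.5]
 [263.4 162.9]] [ 0.5626 -0.2425] [0.0697 0.0696 0.0696 0.0697 0.0696 0.0697]
bolt yaw -26.235916853859063
204 318.5 20
206 318.5 31
208 318.57 97
210 318.51 133
212 318.53 133
214 318.43 129
216 318.26 130
218 318.43 132
220 319.36 132
222 319.49 133
224 319.73 131
226 319.48 131
228 319.54 134
230 318.51 132
232 318.95 142
234 318.85 143
236 318.75 138
238 319.0 92
knob line yaw -20.69647939258226 [[ 0.5675 -0.2447  0.1   ]
 [ 0.5808 -0.2497  0.1   ]]
[ 0.5722 -0.2472  0.1   ] -26.111291288125265
[ 0.605  -0.2633  0.062 ] -26.16315513154138
```

The bolt circle fits to 0.1 mm, with the centre at (0.5626, -0.2425) and yaw -26.2. Descending.

```bash
python3 -c "
from h import *
to([.5626,-.2425,.147],153.8)"
```

```text
t 7.4 yaw 154.71 pos [ 0.5453 -0.2254  0.321 ] z [-0.e+00  1.e-04 -1.e+00] shift [-0.023 -0.008  0.174] rotvec [ 0.   -0.    0.91] q [-0.59  0.2   1.55  0.    1.39 -1.72] F [-0.   0.2  0.2] T [0.03  0.033 0.015] open 85.0
```

Request:
arm_command(series=[[-0.023, -0.008, 0.04, 0, 0, 0.9, 0.085], [-0.023, -0.008, 0.08, 0, 0, 0.9, 0.085], [-0.023, -0.008, 0.115, 0, 0, 0.9, 0.085], [-0.023, -0.008, 0.125, 0, 0, 0.9, 0.085], [-0.023, -0.008, 0.125, 0, 0, 0.9, 0.085]])

```text
time_s: 7.9
eef_pos: [0.5618, -0.2428, 0.1945]
eef_rot: [-0.002, 0.227, 0.974, 0.001]
wrist_force: [0.4, -0.4, -0.1]
opening: 0.997
```

Request:
arm_command(series=[[0, 0, 0.02, 0, 0, 0, 0.085], [0, 0, 0.04, 0, 0, 0, 0.085], [0, 0, 0.048, 0, 0, 0, 0.06], [0, 0, 0.048, 0, 0, 0, 0.04], [0, 0, 0.048, 0, 0, 0, 0.035]])

```text
time_s: 8.4
eef_pos: [0.5633, -0.2443, 0.1499]
eef_rot: [0.001, 0.227, 0.974, -0.0]
wrist_force: [0.1, -0.5, -0.4]
opening: 0.51
```

```bash
python3 - <<'E'
from h import *
m,im,de=snap('wrist','w5');to([.5626,-.2425,.147],153.8)
E
```

```text
t 8.45 yaw 153.7 pos [ 0.5633 -0.2443  0.1499] z [ 0.0024 -0.0016 -1.    ] shift [0.0015 0.0013 0.0029] rotvec [-0.02  0.16 -0.1 ] q [-0.6   0.44  1.62  0.    1.09 -1.71] F [-0.2 -0.1  0.1] T [-0.05   0.006  0.021] open 35.8
```

View pics/w5.png

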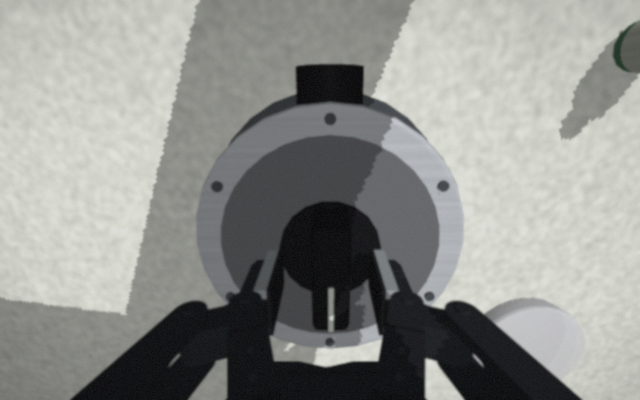

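The bar is at x≈331 and the pads' midpoint at ≈326, so the computed 1.3 mm y shift agrees. I'll correct it and grip.

Request:
arm_command(series=[[0.0015, 0.0013, 0.002, 0, 0, 0, 0.035], [0.0015, 0.0013, 0.002, 0, 0, 0, 0.025], [0.0015, 0.0013, 0.002, 0, 0, 0, 0.01], [0.0015, 0.0013, 0.002, 0, 0, 0, 0.0], [0.0015, 0.0013, 0.002, 0, 0, 0, 0.0]])

```text
time_s: 8.95
eef_pos: [0.562, -0.2414, 0.1467]
eef_rot: [0.0, 0.227, 0.974, 0.0]
wrist_force: [0.2, 4.2, 5.2]
opening: 0.197
```

Request:
arm_command(series=[[0, 0, 0, 0, 0, 0, 0], [0, 0, 0, 0, 0, 0, 0], [0, 0, 0, 0, 0, 0, 0], [0, 0, 0, 0, 0, 0, 0], [0, 0, 0, 0, 0, 0, 0]])

```text
time_s: 9.45
eef_pos: [0.562, -0.2414, 0.1467]
eef_rot: [0.0, 0.227, 0.974, 0.0]
wrist_force: [-0.4, 3.9, 6.1]
opening: 0.197
```

```bash
python3 -c "
from h import *
to(None,153.8)"
```

```text
t 9.45 yaw 153.72 pos [ 0.562  -0.2414  0.1467] z [ 6.e-04  6.e-04 -1.e+00] shift [0. 0. 0.] rotvec [ 0.05  0.02 -0.08] q [-0.6   0.44  1.62  0.    1.08 -1.71] F [-0.4  3.9  6.1] T [0.701 0.087 0.089] open 16.8
```

Gripped at 16.8 mm. Now I turn in 6 degree steps and read the torque about the axis after each one.

```bash
cat > feel.py <<'E'
from h import *
T=[];Y=[]
for i in range(5):
    o=ctrl.get_obs();x=rot(o['eef_rot']).as_matrix()[:,0];T.append(o['torque']);Y.append(np.degrees(np.arctan2(x[1],x[0])));camera('top')
print('t',round(o['time_s'],2),'turn',round(153.8-np.mean(Y),2),'T',np.mean(T,0).round(3),'sd',np.std(T,0)[2].round(3),'F',o['wrist_force'].round(1),'open',round(o['opening']*85.4,1),'pos',o['eef_pos'].round(4),'q6',o['q'][5].round(3))
E
python3 feel.py
```

```text
t 9.65 turn 0.08 T [0.736 0.071 0.075] sd 0.021 F [-0.9  4.6  5.1] open 16.7 pos [ 0.5619 -0.2414  0.1467] q6 -1.712
```

Request:
arm_command(series=[[0, 0, 0, 0, 0, 2, 0], [0, 0, 0, 0, 0, 4, 0], [0, 0, 0, 0, 0, 6, 0], [0, 0, 0, 0, 0, 6, 0], [0, 0, 0, 0, 0, 6, 0]])

```text
time_s: 10.2
eef_pos: [0.562, -0.2414, 0.1467]
eef_rot: [0.0, 0.278, 0.961, 0.0]
wrist_force: [0.8, 6.0, 5.9]
opening: 0.195
```

```bash
python3 feel.py
```

```text
t 10.4 turn 6.07 T [0.767 0.071 0.139] sd 0.012 F [-0.6  4.9  5.4] open 16.9 pos [ 0.562  -0.2414  0.1467] q6 -1.608
```

Request:
arm_command(series=[[0, 0, 0, 0, 0, 2, 0], [0, 0, 0, 0, 0, 4, 0], [0, 0, 0, 0, 0, 6, 0], [0, 0, 0, 0, 0, 6, 0], [0, 0, 0, 0, 0, 6, 0]])

```text
time_s: 10.95
eef_pos: [0.562, -0.2414, 0.1467]
eef_rot: [0.0, 0.328, 0.945, 0.0]
wrist_force: [0.7, 5.8, 6.0]
opening: 0.201
```

```bash
python3 feel.py
```

```text
t 11.15 turn 12.08 T [0.788 0.06  0.096] sd 0.022 F [0.3 6.  6.2] open 16.7 pos [ 0.562  -0.2413  0.1467] q6 -1.503
```

Request:
arm_command(series=[[0, 0, 0, 0, 0, 2, 0], [0, 0, 0, 0, 0, 4, 0], [0, 0, 0, 0, 0, 6, 0], [0, 0, 0, 0, 0, 6, 0], [0, 0, 0, 0, 0, 6, 0]])

```text
time_s: 11.7
eef_pos: [0.562, -0.2413, 0.1467]
eef_rot: [0.0, 0.377, 0.926, 0.001]
wrist_force: [0.7, 5.4, 6.2]
opening: 0.203
```

```bash
python3 feel.py
```

```text
t 11.9 turn 18.09 T [0.798 0.043 0.023] sd 0.023 F [0.  4.8 6. ] open 17.1 pos [ 0.562  -0.2413  0.1467] q6 -1.398
```

Request:
arm_command(series=[[0, 0, 0, 0, 0, 2, 0], [0, 0, 0, 0, 0, 4, 0], [0, 0, 0, 0, 0, 6, 0], [0, 0, 0, 0, 0, 6, 0], [0, 0, 0, 0, 0, 6, 0]])

```text
time_s: 12.45
eef_pos: [0.562, -0.2412, 0.1467]
eef_rot: [0.0, 0.425, 0.905, 0.001]
wrist_force: [-0.2, 5.5, 5.5]
opening: 0.2
```

```bash
python3 feel.py
```

```text
t 12.65 turn 24.08 T [0.828 0.041 0.091] sd 0.051 F [0.  4.9 6.5] open 17.3 pos [ 0.5621 -0.2413  0.1467] q6 -1.294
```

Request:
arm_command(series=[[0, 0, 0, 0, 0, 2, 0], [0, 0, 0, 0, 0, 4, 0], [0, 0, 0, 0, 0, 6, 0], [0, 0, 0, 0, 0, 6, 0], [0, 0, 0, 0, 0, 6, 0]])

```text
time_s: 13.2
eef_pos: [0.5621, -0.2412, 0.1467]
eef_rot: [0.0, 0.472, 0.882, 0.001]
wrist_force: [0.8, 5.9, 5.8]
opening: 0.198
```

```bash
python3 feel.py
```

```text
t 13.4 turn 30.07 T [0.862 0.012 0.126] sd 0.026 F [0.  5.8 5.3] open 17.0 pos [ 0.5621 -0.2412  0.1467] q6 -1.189
```

The torque follows the expected ripple: high at 6, low at 18, first click at 24, high at 30. The knob is turning with the hand, so I'll continue.

Request:
arm_command(series=[[0, 0, 0, 0, 0, 2, 0], [0, 0, 0, 0, 0, 4, 0], [0, 0, 0, 0, 0, 6, 0], [0, 0, 0, 0, 0, 6, 0], [0, 0, 0, 0, 0, 6, 0]])

```text
time_s: 13.95
eef_pos: [0.5621, -0.2412, 0.1467]
eef_rot: [0.0, 0.517, 0.856, 0.001]
wrist_force: [1.2, 5.7, 6.0]
opening: 0.196
```

```bash
python3 feel.py
```

```text
t 14.15 turn 36.08 T [ 0.911 -0.025  0.11 ] sd 0.017 F [-0.3  5.8  5.8] open 16.9 pos [ 0.5621 -0.2412  0.1467] q6 -1.084
```

Request:
arm_command(series=[[0, 0, 0, 0, 0, 2, 0], [0, 0, 0, 0, 0, 4, 0], [0, 0, 0, 0, 0, 6, 0], [0, 0, 0, 0, 0, 6, 0], [0, 0, 0, 0, 0, 6, 0]])

```text
time_s: 14.7
eef_pos: [0.5621, -0.2412, 0.1467]
eef_rot: [0.0, 0.561, 0.828, 0.001]
wrist_force: [1.0, 6.0, 5.7]
opening: 0.2
```

```bash
python3 feel.py
```

```text
t 14.9 turn 42.09 T [ 0.897 -0.036  0.058] sd 0.04 F [0.1 5.6 5.3] open 17.1 pos [ 0.5621 -0.2412  0.1467] q6 -0.979
```

Request:
arm_command(series=[[0, 0, 0, 0, 0, 2, 0], [0, 0, 0, 0, 0, 4, 0], [0, 0, 0, 0, 0, 6, 0], [0, 0, 0, 0, 0, 6, 0], [0, 0, 0, 0, 0, 6, 0]])

```text
time_s: 15.45
eef_pos: [0.5622, -0.2411, 0.1467]
eef_rot: [0.0, 0.604, 0.797, 0.001]
wrist_force: [0.6, 4.9, 5.7]
opening: 0.2
```

```bash
python3 feel.py
```

```text
t 15.65 turn 48.08 T [ 0.953 -0.085  0.113] sd 0.019 F [0.4 5.3 4.8] open 17.2 pos [ 0.5622 -0.2411  0.1467] q6 -0.875
```

Request:
arm_command(series=[[0, 0, 0, 0, 0, 2, 0], [0, 0, 0, 0, 0, 4, 0], [0, 0, 0, 0, 0, 6, 0], [0, 0, 0, 0, 0, 6, 0], [0, 0, 0, 0, 0, 6, 0]])

```text
time_s: 16.2
eef_pos: [0.5622, -0.2411, 0.1467]
eef_rot: [0.0, 0.645, 0.765, 0.001]
wrist_force: [1.2, 5.6, 5.4]
opening: 0.196
```

```bash
python3 feel.py
```

```text
t 16.4 turn 54.07 T [ 0.978 -0.109  0.164] sd 0.019 F [1.1 5.8 5.6] open 16.6 pos [ 0.5622 -0.2411  0.1467] q6 -0.77
```

Request:
arm_command(series=[[0, 0, 0, 0, 0, 2, 0], [0, 0, 0, 0, 0, 4, 0], [0, 0, 0, 0, 0, 6, 0], [0, 0, 0, 0, 0, 6, 0], [0, 0, 0, 0, 0, 6, 0]])

```text
time_s: 16.95
eef_pos: [0.5623, -0.2411, 0.1467]
eef_rot: [0.0, 0.684, 0.73, 0.001]
wrist_force: [1.6, 5.3, 4.8]
opening: 0.198
```

```bash
python3 feel.py
```

```text
t 17.15 turn 60.08 T [ 0.986 -0.136  0.105] sd 0.038 F [1.4 5.8 5.3] open 16.9 pos [ 0.5623 -0.2411  0.1467] q6 -0.665
```

Request:
arm_command(series=[[0, 0, 0, 0, 0, 2, 0], [0, 0, 0, 0, 0, 4, 0], [0, 0, 0, 0, 0, 6, 0], [0, 0, 0, 0, 0, 6, 0], [0, 0, 0, 0, 0, 6, 0]])

```text
time_s: 17.7
eef_pos: [0.5623, -0.2411, 0.1467]
eef_rot: [0.0, 0.721, 0.693, 0.001]
wrist_force: [2.1, 6.7, 5.4]
opening: 0.199
```

```bash
python3 feel.py
```

```text
t 17.9 turn 66.09 T [ 1.023 -0.181  0.033] sd 0.042 F [1.9 5.6 4.7] open 17.1 pos [ 0.5623 -0.2411  0.1467] q6 -0.561
```

The torque was lowest at 66 for the third time, so the third click is 6 degrees on. Last step.

Request:
arm_command(series=[[0, 0, 0, 0, 0, 2, 0], [0, 0, 0, 0, 0, 4, 0], [0, 0, 0, 0, 0, 6, 0], [0, 0, 0, 0, 0, 6, 0], [0, 0, 0, 0, 0, 6, 0]])

```text
time_s: 18.45
eef_pos: [0.5624, -0.2411, 0.1467]
eef_rot: [0.0, 0.756, 0.654, 0.001]
wrist_force: [1.1, 6.5, 5.6]
opening: 0.198
```

```bash
python3 feel.py; python3 - <<'E'
from h import *
m,im,de=snap('wrist','w6');m,it,de=snap('top','t6');a=cv2.imread('pics/w6.png')
b=cv2.imread('pics/top0.png');c=cv2.imread('pics/t6.png')
f=lambda i:cv2.resize(i[100:260,150:450],(400,213),interpolation=cv2.INTER_CUBIC)
cv2.imwrite('pics/last.png',np.vstack([np.hstack([f(b),f(c)]),cv2.resize(a,(800,380))[:,:]]))
E
```

```text
t 18.65 turn 72.08 T [ 1.031 -0.236  0.101] sd 0.016 F [2.5 5.4 6.4] open 17.1 pos [ 0.5624 -0.2411  0.1467] q6 -0.456
```

View pics/last.png

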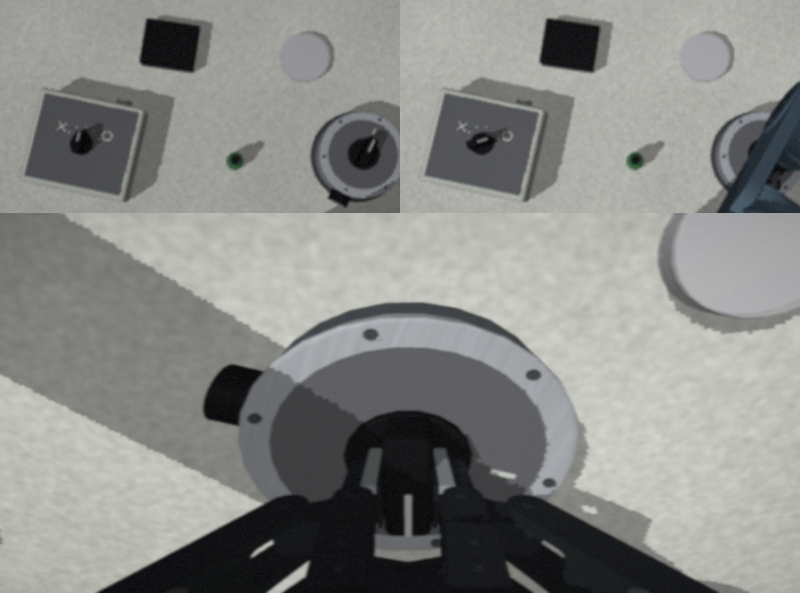

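The selector still points at the ring (top right panel). The bar is held squarely between the pads, its line at (408,515), turned away from the rest line at (503,474). The bottle, slide box and dish look unmoved. Handing in.

```bash
python3 -c "
from h import *
print(ctrl.hand_in())"
```

```text
the job is handed in; nothing more can be done
None
```

I turned the small pointer knob clockwise from 0 to 60 degrees, onto the ring, and let it go there. A close picture and the last top view both show it pointing at the ring.

I then gripped the larger knob at rest and turned it clockwise in 6 degree steps. The torque was lowest at about 18, 42 and 66 degrees. I stopped at 72.1 degrees, the third click, where it read 0.10 N m. I handed in at about 19 s, still gripping it there.

- **Bystanders:** by eye, the bottle, slide box and dish were unmoved in the last top view.
- **Forces:** the wrist force stayed under about 10 N at every reading.
- **Disagreements:** none of the checks failed. Single torque readings scattered by up to about 0.05 N m, so I averaged five at each step.

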